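# Pack the coin canister

### The arm

A 6-joint arm with a two-finger parallel gripper is mounted at the origin on the work surface. World frame = base frame: x ahead of the robot, y to its left, z up, the work surface at z = 0. Lengths are in mm, angles in degrees, forces in N, time in s.
With the tool pointing down it reaches from about 350 to 850 mm from the base axis. Payload 8.1 kg.
Tool frame: the origin (TCP) lies midway between the tips of the shut fingers; the grasp point (between the pads) lies 19 mm behind it (env.hold_point_z is the distance from the TCP to the grasp point, in mm); x points along the fingers, z is the direction in which the jaws open and shut, and the axes are right-handed (so a half turn about x gives the same grasp; the last joint's range is limited). The gripper opens to 93 mm and grips with 3 to 60 N. Pads are 15 mm wide; open, the fingers measure 128 mm over their backs; the gripper's body (75 mm by 188 mm) begins 65 mm behind the grasp point.
Start: joints at [67.758, 7.471, 85.268, -0, 87.261, -4.893], TCP at [178.895, 572.714, 218.635] pointing down, gripper open.
Joint ranges: [-169.43, 169.43], [-51.17, 129.36], [1.28, 143.12], [-76.62, 256.62], [0, 156.53], [-152.29, 152.29]. Speed limits (degrees/s): [136.94, 136.94, 159.86, 180, 180, 180].

### API

Orientations are given as [roll, pitch, yaw] about the fixed x, y, z axes, in that order (R = Rz(yaw) Ry(pitch) Rx(roll)).
In Python, from bench import env gives the robot as it stands.
- The arm moves only by the tool send_rows, never from a script. Its argument "increments" is a list that holds one entry, the list of rows, each a list of 5 numbers: the shift along the tool's x, y, z in cm, then the turn about the tool's x in degrees, then the closure in counts, from 0 (fully open) to 255 (shut). A call has exactly 5 rows; each row is the pose to reach, as a shift and turn from the pose commanded when the call began, along the tool's axes at that moment; what a row does not reach only later rows make up. A row lasts 1/8 s, in which the tool goes at most 62.5 mm and 10.7 degrees, less where a joint would pass 70% of its speed; a pose out of reach is approached as far as the arm can. A call with a gripper value outside its range is refused whole. The fingers move at their own pace and stop on an object; "grip_force" is the grip in N (left out, the last holds). Time passes only in rows, so rows that repeat a pose let the fingers close, or fill a call up. It gives the time, the measured TCP pose, the force and the opening at its end, in the units of the state.
- env.state(): the state, without advancing time (a new reading comes with each control period).
- env.grab_frame(name): name is "scene" or "top"; returns a dict with "color" (384x512x3 uint8, red, green, blue), "depth" (384x512 float32, mm along the optical axis (not along the pixel's ray), 0 where there is no reading), "vertical_fov" (degrees; the focal length in pixels is half the picture's height over the tangent of half this angle, whatever the lens; pixels are square), "cx", "cy" (the principal point, pixels), "camera_from_world" (4x4, takes a point from world to camera coordinates). Camera axes: x right, y down, z forward; pixel columns grow to the right and rows downward; lengths in mm; the calibration is good to about 2 mm. A picture is of the moment at which its call begins.
- env.close_job(): hands the job in, once; it reports no verdict.
Trained networks look in the newest picture that a camera, given by its name, has taken for a name from the list of things; names that differ only in an ending like _2 or _b are one class to them, and where a whole thing is asked for, a point or a joint stands for the part that bears it (a point fixed in the world has none). Each returns a list of dicts, best first, with "conf" (0 to 1); they miss things now and then, are a little off and sometimes report something else, mostly with a low value. They report only what shows in the picture. A call takes as long as a camera call. They do not tell look-alikes from the thing itself.
- env.look_for(camera, thing): "location" ([x, y, z] in mm, in world coordinates, good to about 4 mm: the middle of the surface that is visible of it).
- env.pinpoint(camera, thing): "location" ([x, y, z] in mm, in world coordinates, good to about 4 mm: a listed point, or the origin of a listed thing).
The state is a dict: "time_s": time; "qpos": joint angles; "dq": joint speeds; "effort": joint torques, N m; "tcp_pos": TCP position; "orientation": TCP orientation; "force": force on the tool from outside, world axes, zero at the start; "ft_torque": the same for the moment, N m; "gripper_width": finger opening in mm.
Only numpy, scipy, OpenCV 4.12 (cv2) and the standard library are available. Lean on these libraries where they do the work, as an engineer would, in place of code of your own. Each camera call takes 0.05 s, during which the arm holds its last target.

### The job

Finish packing the round coin canister: stand the two loose coin tubes of the same size as those already in it into free places of its pattern, one in the middle and six around, and put the wooden spacer in the place left over so that nothing can shift. All seven pieces must end standing upright on the canister's floor. Leave the thinner and the thicker coin tube standing where they are.

Things in the scene. Friction and masses are not known exactly. Their poses are not given: they have to be found in the camera images.
- canister: Open round grey metal canister fixed to the desk: outer diameter 106 mm, inner 98 mm, 65 mm tall, inner floor 5 mm above the desk. Origin: centre of its underside; z up. Seven 30 mm cylinders fit, standing: one in the middle, six around it about 32 mm from the centre, 60 degrees apart, 2 mm play. Free at first: one place between two tubes, and two side by side. The pattern's direction varies.
- tube1: Coin tube, rigid, full of coins: white plastic ends, ribbed steel-coloured middle; 30 mm diameter, 90 mm tall, about 0.3 kg, both rims bevelled (2.5 mm in, 4 mm high). Origin: centre of its underside; z up its axis. Starts standing loose inside the canister, top 30 mm above its rim, no room for fingers beside it, in the middle place.
- tube2: Coin tube, rigid, full of coins: white plastic ends, ribbed steel-coloured middle; 30 mm diameter, 90 mm tall, about 0.3 kg, both rims bevelled (2.5 mm in, 4 mm high). Origin: centre of its underside; z up its axis. Starts standing loose inside the canister, top 30 mm above its rim, no room for fingers beside it, in a ring place.
- tube3: Coin tube, rigid, full of coins: white plastic ends, ribbed steel-coloured middle; 30 mm diameter, 90 mm tall, about 0.3 kg, both rims bevelled (2.5 mm in, 4 mm high). Origin: centre of its underside; z up its axis. Starts standing loose inside the canister, top 30 mm above its rim, no room for fingers beside it, in the ring place next to tube2.
- tube4: Coin tube, rigid, full of coins: white plastic ends, ribbed steel-coloured middle; 30 mm diameter, 90 mm tall, about 0.3 kg, both rims bevelled (2.5 mm in, 4 mm high). Origin: centre of its underside; z up its axis. Starts standing loose inside the canister, top 30 mm above its rim, no room for fingers beside it, in the ring place opposite tube2.
- tube5: Coin tube, rigid, full of coins: white plastic ends, ribbed steel-coloured middle; 30 mm diameter, 90 mm tall, about 0.3 kg, both rims bevelled (2.5 mm in, 4 mm high). Origin: centre of its underside; z up its axis. It starts standing upright on the desk beside the canister, among other things. Let go with the fingers just above its neighbours, it slides down the rest.
- tube6: Coin tube, rigid, full of coins: white plastic ends, ribbed steel-coloured middle; 30 mm diameter, 90 mm tall, about 0.3 kg, both rims bevelled (2.5 mm in, 4 mm high). Origin: centre of its underside; z up its axis. It starts standing upright on the desk beside the canister, among other things. Let go with the fingers just above its neighbours, it slides down the rest.
- spacer: Wooden spacer: plain pale turned dowel, 30 mm diameter, 105 mm tall, about 0.06 kg, foot bevelled like the tubes. Origin: centre of its underside; z up along its axis. Starts standing on the desk beside the canister.
- thin_tube: Bystander: coin tube of another coin, thinner, 22 mm diameter, 75 mm tall, standing on the desk. Origin: centre of its underside. It must stay where it is.
- fat_tube: Bystander: coin tube of another coin, thicker, 40 mm diameter, 75 mm tall, standing on the desk. Origin: centre of its underside. It must stay where it is.
Mind the look-alikes: they are no part of the job. Of the things like the canister, leave any that is red; of the rest the smaller one is meant.

How it is judged:
By the outcome, as a careful person would: the job done as asked, in the order asked, and still so for the second after the job is handed in, with the robot touching nothing.
It also fails if it takes over 72 s, if anything falls off the work surface, if the arm or the gripper's body presses on something with over 40 N, if the wrist force passes 120 N, or if a joint passes its speed limit or range.

## Working session

There is one attempt and no reset: what is moved stays moved. The work goes in short steps, Python scripts to look and compute and a tool call to move; the robot and the scene stay as the last step left them, time stands still between calls to the robot, and variables do not carry over. Pictures are saved under pics/ and viewed, and the job is handed in when it is done.

Besides the shell and the picture viewer there is one more tool, called after "Request:" by a JSON object that holds its "name" and its "arguments", one argument or row to a line. send_rows: Moves the arm, as the interface text tells. Its arguments: {"type":"object","properties":{"increments":{"type":"array","items":{"type":"array","items":{"type":"array","items":{"type":"number"}}}},"grip_force":{"type":"number"}},"required":["increments"]}

```bash
ls; mkdir -p pics; python3 - <<'E'
from bench import env
import cv2,pickle
print(env.state(), env.hold_point_z)
for n in("scene","top"):
    f=env.grab_frame(n); pickle.dump(f,open(f"pics/{n}0.pkl","wb"))
    cv2.imwrite(f"pics/{n}0.png",f["color"][:,:,::-1])
    print(n,f["vertical_fov"],f["cx"],f["cy"],f["camera_from_world"])
E
```

```text
pics
{'time_s': 0.0, 'qpos': array([ 6.77586881e+01,  7.51495437e+00,  8.53296923e+01, -8.44359238e-04,
        8.72591621e+01, -4.89301226e+00]), 'dq': array([ 0.1418565 , -0.04208077, -0.01400605,  0.07760274, -0.02152454,
        0.06906725]), 'effort': array([ 3.71296517e-05, -5.59846795e+01, -4.91754448e+01,  7.68158538e-02,
        3.55093216e-02, -1.29884670e-04]), 'tcp_pos': array([178.6785342 , 572.19072858, 217.58507009]), 'orientation': array([ 175.5724357 ,   89.89618782, -111.77582282]), 'force': array([ 0.58687598, -0.93222694, -0.70812618]), 'ft_torque': array([ 0.02279881, -0.07961817, -0.04894999]), 'gripper_width': 92.98779324617179} 18.8
scene 51.83075213112162 251.36462439191016 188.1909385375029 [[ 6.77298306e-01  7.35566456e-01 -1.44565835e-02 -4.13506699e+02]
 [ 6.28709227e-01 -5.88887406e-01 -5.07874325e-01 -3.50386850e+02]
 [-3.82088618e-01  3.34893433e-01 -8.61309861e-01  1.13448625e+03]
 [ 0.00000000e+00  0.00000000e+00  0.00000000e+00  1.00000000e+00]]
top 44.42134402709817 256.64024874683975 185.65664342266368 [[-2.15574706e-02 -9.99526070e-01 -2.19752201e-02  4.10869761e+01]
 [-9.87142293e-01  2.47622280e-02 -1.57914299e-01  5.70104917e+02]
 [ 1.58383614e-01  1.82884363e-02 -9.87208268e-01  1.06943400e+03]
 [ 0.00000000e+00  0.00000000e+00  0.00000000e+00  1.00000000e+00]]
```

View pics/scene0.png

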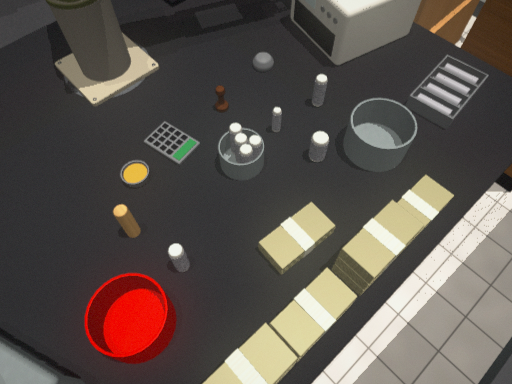

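View pics/top0.png

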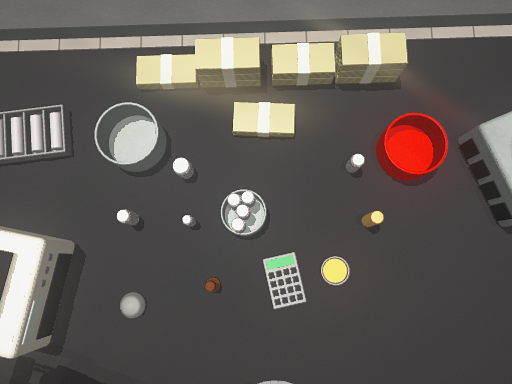

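```bash
python3 - <<'E'
from bench import env
import numpy as np
for c in("scene","top"):
    for t in("canister","tube1","spacer","thin_tube","fat_tube"):
        print(c,t,[(np.round(d["location"]).tolist(),round(d["conf"],2)) for d in env.pinpoint(c,t)])
E
```

```text
scene canister [([657.0, -335.0, 2.0], 0.83), ([697.0, 330.0, 2.0], 0.77), ([506.0, 61.0, 2.0], 0.66)]
scene tube1 [([621.0, -208.0, 1.0], 0.81), ([507.0, 62.0, 6.0], 0.7), ([535.0, 84.0, 2.0], 0.64), ([538.0, 48.0, 1.0], 0.61), ([508.0, 337.0, 1.0], 0.54), ([479.0, 70.0, 2.0], 0.5)]
scene spacer [([488.0, -237.0, -0.0], 0.68)]
scene thin_tube [([495.0, 192.0, 0.0], 0.75)]
scene fat_tube [([618.0, 206.0, 1.0], 0.91)]
top canister [([656.0, -341.0, -5.0], 0.92), ([692.0, 327.0, -2.0], 0.72), ([505.0, 62.0, 1.0], 0.58), ([541.0, 52.0, 8.0], 0.55), ([497.0, 190.0, -2.0], 0.22)]
top tube1 [([614.0, -203.0, 2.0], 0.66), ([502.0, 336.0, -1.0], 0.65), ([475.0, 71.0, 7.0], 0.64), ([543.0, 54.0, 7.0], 0.62), ([532.0, 81.0, 6.0], 0.51), ([510.0, 66.0, 3.0], 0.44)]
top spacer [([487.0, -233.0, -1.0], 0.6)]
top thin_tube [([478.0, 72.0, 6.0], 0.73), ([498.0, 191.0, -1.0], 0.4)]
top fat_tube [([624.0, 204.0, 4.0], 0.6)]
```

```bash
cat > h.py <<'E'
import numpy as np,cv2,pickle
from scipy.optimize import least_squares
def cloud(f):
    d=f["depth"].astype(float); h,w=d.shape
    fl=h/2/np.tan(np.radians(f["vertical_fov"]/2))
    v,u=np.mgrid[:h,:w]
    P=np.stack([(u-f["cx"])/fl*d,(v-f["cy"])/fl*d,d],-1)
    M=np.linalg.inv(f["camera_from_world"])
    W=P@M[:3,:3].T+M[:3,3]; W[d==0]=np.nan
    return W
def proj(f,p):
    c=f["camera_from_world"]@np.r_[p,1]; fl=f["color"].shape[0]/2/np.tan(np.radians(f["vertical_fov"]/2))
    return c[0]/c[2]*fl+f["cx"],c[1]/c[2]*fl+f["cy"]
def topof(W,xy,z,r=22,tol=8):
    m=(np.hypot(W[...,0]-xy[0],W[...,1]-xy[1])<r)&(abs(W[...,2]-z)<tol)
    p=W[m]; 
    return p
E
python3 - <<'E'
from h import *
for c in("top","scene"):
    f=pickle.load(open(f"pics/{c}0.pkl","rb"));W=cloud(f)
    tb=W[(abs(W[...,2])<15)]
    print(c,"table z",np.median(tb[:,2]))
    for n,xy,z in [("t5",(505,337),90),("t6",(617,-205),90),("sp",(488,-236),105),("thin",(496,191),75),("fat",(620,205),75),
      ("m",(507,64),95),("a",(477,71),95),("b",(534,83),95),("c",(541,52),95)]:
        p=topof(W,xy,z,16 if z==95 else 24,6)
        if len(p)<3: print(n,len(p));continue
        mn,mx=p.min(0),p.max(0)
        print(n,len(p),"mean",p.mean(0).round(1),"mid",((mn+mx)/2).round(1),"ext",(mx-mn).round(1))
    m=(np.hypot(W[...,0]-506,W[...,1]-62)<65)&(abs(W[...,2]-65)<5)
    p=W[m]
    r=least_squares(lambda q:np.hypot(p[:,0]-q[0],p[:,1]-q[1])-51,[506,62],loss="soft_l1")
    print("can",len(p),r.x,p[:,2].mean(),np.abs(r.fun).mean())
from scipy.spatial.transform import Rotation as Ro
R=Ro.from_euler("xyz",[175.57,89.896,-111.776],degrees=True).as_matrix();print(R.round(3))
f=pickle.load(open("pics/top0.pkl","rb"))
im=f["color"][150:270,180:310,::-1];cv2.imwrite("pics/crop.png",cv2.resize(im,None,fx=5,fy=5,interpolation=cv2.INTER_CUBIC))
E
```

```text
top table z -0.06272240962562137
t5 133 mean [503.8 332.4  89.2] mid [504.3 332.9  89.3] ext [27.8 31.4 10. ]
t6 128 mean [ 618.7 -204.5   89. ] mid [ 618.5 -204.1   89.1] ext [27.8 27.6  9.8]
sp 144 mean [ 485.1 -236.4  104.4] mid [ 486.2 -237.   104.5] ext [29.3 29.7 10.5]
thin 67 mean [493.  190.   74.2] mid [492.1 190.4  74.2] ext [20.3 20.9  8.9]
fat 221 mean [619.5 204.3  74.4] mid [620.  204.8  75. ] ext [38.4 39.7 11.9]
m 124 mean [507.9  61.6  94.5] mid [508.8  62.2  95.1] ext [27.8 25.2 11.6]
a 132 mean [477.1  72.   94.4] mid [477.3  72.8  94.9] ext [27.2 27.3 10.8]
b 126 mean [533.6  80.6  94.7] mid [534.   81.1  94.9] ext [27.3 27.4 11. ]
c 119 mean [539.1  50.2  94.6] mid [539.1  52.6  94.8] ext [25.7 29.7 11. ]
can 255 [508.60529353  60.74164377] 64.57479545635293 3.2737064315060724
scene table z -0.8224561802207404
t5 84 mean [508.5 330.8  87.7] mid [507.8 329.9  87.8] ext [27.6 28.3  7.2]
t6 179 mean [ 623.7 -206.8   89. ] mid [ 622.4 -206.8   88.8] ext [28.5 27.9  9. ]
sp 166 mean [ 489.9 -238.   104. ] mid [ 489.5 -237.4  103.8] ext [26.8 29.   9.5]
thin 52 mean [497.3 188.8  72.4] mid [496.6 189.3  72.2] ext [21.  17.2  5.9]
fat 189 mean [624.2 202.2  73.1] mid [622.8 202.4  72.9] ext [40.1 36.6  7.8]
m 94 mean [508.6  61.5  93.5] mid [506.4  60.9  93. ] ext [30.3 25.8  7.1]
a 90 mean [480.5  70.4  93.5] mid [480.6  70.8  93.8] ext [24.4 28.2  7.2]
b 88 mean [537.1  79.9  93.5] mid [536.5  79.8  92.5] ext [26.6 24.2  6.8]
c 110 mean [542.4  49.4  93.4] mid [540.7  51.6  93.2] ext [29.3 31.1  8.2]
can 302 [511.01206273  59.67250429] 63.770589798177355 4.289117012570927
[[-0.001 -0.955  0.298]
 [-0.002  0.298  0.955]
 [-1.     0.    -0.002]]
```

View pics/crop.png

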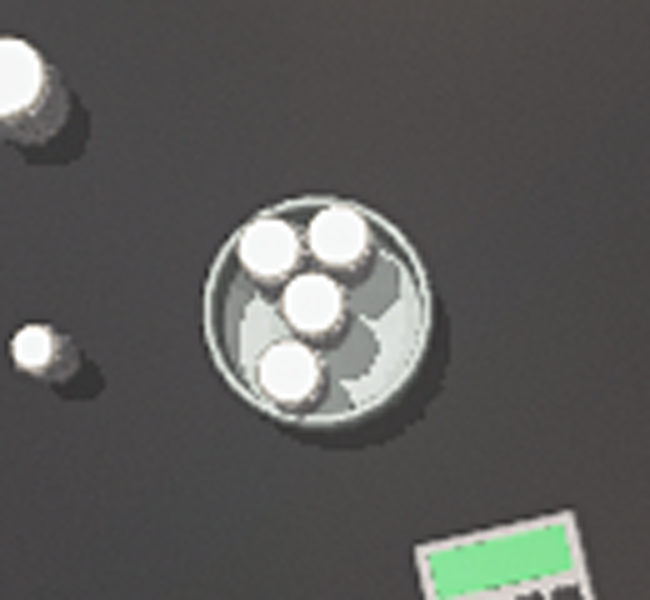

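```bash
cat >> h.py <<'E'
def disc(W,xy,z,r=12.5,tol=2.5):
    # centre of flat top disc: iterate mean of points within r+2
    c=np.array(xy,float)
    for _ in range(15):
        p=W[(np.hypot(W[...,0]-c[0],W[...,1]-c[1])<r+2)&(abs(W[...,2]-z)<tol)]
        if len(p)<5: return None
        c=p[:,:2].mean(0)
    hull=cv2.minEnclosingCircle(p[:,:2].astype(np.float32))
    return c.round(1),len(p),np.round(hull[0],1),round(hull[1],1)
def rim(W,xy,z0=0):
    c=np.array(xy,float)
    for _ in range(10):
        rr=np.hypot(W[...,0]-c[0],W[...,1]-c[1])
        p=W[(rr<56)&(rr>46)&(abs(W[...,2]-65-z0)<2.5)]
        s=least_squares(lambda q:np.hypot(p[:,0]-q[0],p[:,1]-q[1])-q[2],[*c,51],loss="soft_l1");c=s.x[:2]
    return s.x.round(1),len(p),np.abs(s.fun).mean()
E
python3 - <<'E'
from h import *
for c,z0 in("top",-.3),("scene",-1.3):
    f=pickle.load(open(f"pics/{c}0.pkl","rb"));W=cloud(f)
    for n,xy,z,r in [("t5",(505,333),90,12.5),("t6",(619,-205),90,12.5),("sp",(488,-236),105,15),("m",(508,62),95,12.5),("a",(478,71),95,12.5),("b",(534,81),95,12.5),("c",(541,51),95,12.5)]:
        print(n,disc(W,xy,z+z0,r))
    print(rim(W,(509,60),z0))
E
```

```text
t5 (array([503.5, 331.7]), 94, array([504.1, 332.3]), 14.0)
t6 (array([ 619.4, -206.1]), 88, array([ 619.1, -206. ]), 13.4)
sp (array([ 485.8, -237.2]), 106, array([ 485.9, -236.7]), 14.6)
m (array([508.4,  59.8]), 99, array([508.6,  60.1]), 14.1)
a (array([476.8,  73.2]), 92, array([477. ,  72.6]), 14.0)
b (array([534.3,  81.3]), 87, array([534.2,  80.7]), 14.1)
c (array([538.5,  48.4]), 105, array([538.2,  48.8]), 14.2)
(array([508.7,  60.7,  50.7]), 185, np.float64(1.029704515257898))
t5 (array([507.6, 331.3]), 66, array([507.2, 331.1]), 13.5)
t6 (array([ 624. , -206.6]), 153, array([ 623.9, -206.6]), 14.3)
sp (array([ 489.4, -238. ]), 149, array([ 488.7, -237.8]), 15.0)
m (array([512.4,  59.2]), 91, array([512.1,  59.6]), 13.2)
a (array([482. ,  70.2]), 90, array([481.7,  70.4]), 13.9)
b (array([537.6,  78.4]), 94, array([538. ,  78.6]), 14.1)
c (array([542.5,  47.4]), 100, array([542.2,  47.9]), 13.9)
(array([511.6,  59.5,  50.8]), 206, np.float64(1.2323136917646003))
```

Request:
{"name": "send_rows", "arguments": {
  "increments": [
    [[0.5,-4.8,-1.66,-4,0],[1.0,-9.6,-3.33,-8,0],[1.5,-14.4,-4.99,-12,0],[2.0,-19.2,-6.65,-17.35,0],[2.5,-24.0,-8.31,-17.35,0]]
  ],
  "grip_force": 30
}}

```text
time_s: 1.23
tcp_pos: [384.4, 420.8, 193.7]
orientation: [-48.5, 90.0, 41.6]
force: [-0.4, 0.1, 0.2]
gripper_width: 92.7
```

Request:
{"name": "send_rows", "arguments": {
  "increments": [
    [[2.5,-4.05,-3.0,0,0],[5.0,-8.1,-6.0,0,0],[7.5,-12.15,-9.0,0,0],[10.0,-12.15,-9.0,0,0],[13.3,-12.15,-9.0,0,0]]
  ]
}}

```text
time_s: 1.85
tcp_pos: [506.0, 331.4, 60.5]
orientation: [-58.2, 89.9, 31.7]
force: [0.1, 0.3, -0.1]
gripper_width: 92.9
```

Request:
{"name": "send_rows", "arguments": {
  "increments": [
    [[0,0,0,0,140],[0,0,0,0,255],[0,0,0,0,255],[0,0,0,0,255],[0,0,0,0,255]]
  ]
}}

```text
time_s: 2.48
tcp_pos: [505.0, 332.1, 61.4]
orientation: [-61.7, 89.9, 28.3]
force: [-0.2, 0.2, -0.7]
gripper_width: 47.8
```

Request:
{"name": "send_rows", "arguments": {
  "increments": [
    [[0,0,0,0,255],[0,0,0,0,255],[0,0,0,0,255],[0,0,0,0,255],[0,0,0,0,255]]
  ]
}}

```text
time_s: 3.1
tcp_pos: [504.7, 331.8, 60.7]
orientation: [-96.0, 90.0, -6.0]
force: [-0.1, 0.6, 0.7]
gripper_width: 29.5
```

```bash
cat > snap.py <<'E'
from bench import env
from h import *
import sys
def snap(tag,cams=("scene","top")):
    o=[]
    for n in cams:
        f=env.grab_frame(n); pickle.dump(f,open(f"pics/{n}{tag}.pkl","wb")); cv2.imwrite(f"pics/{n}{tag}.png",f["color"][:,:,::-1]); o.append(f)
    return o
if __name__=="__main__":
    s=env.state();print(s["time_s"],s["tcp_pos"],s["qpos"].round(1),s["gripper_width"]); snap(sys.argv[1],sys.argv[2:] or ("scene","top"))
E
python3 snap.py 1 scene
```

```text
3.1 [504.72688038 331.83264024  60.67794548] [ 28.5  15.3  93.4  -0.   71.3 -61.5] 29.45241991524242
```

View pics/scene1.png

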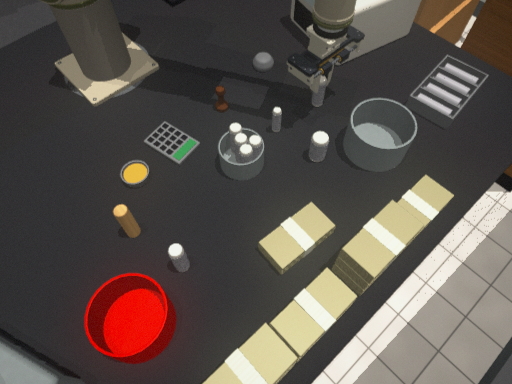

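```bash
python3 - <<'E'
from h import *
for t in "01":
    W=cloud(pickle.load(open(f"pics/scene{t}.pkl","rb")))
    p=W[(np.hypot(W[...,0]-506,W[...,1]-332)<22)&(W[...,2]>12)&(W[...,2]<50)]
    s=least_squares(lambda q:np.hypot(p[:,0]-q[0],p[:,1]-q[1])-15,[506,332],loss="soft_l1")
    print(len(p),s.x,np.abs(s.fun).mean())
E
```

```text
127 [506.71992025 333.1283333 ] 0.8463174598793923
121 [506.55004846 331.35180486] 0.7577114077801801
```

Request:
{"name": "send_rows", "arguments": {
  "increments": [
    [[-6,0,0,0,255],[-12,0,-1,0,255],[-12,0,-6,0,255],[-12,0,-12,0,255],[-12,0,-18,0,255]]
  ]
}}

```text
time_s: 3.78
tcp_pos: [503.9, 150.3, 180.0]
orientation: [110.7, 89.9, -159.3]
force: [1.4, 0.0, -2.6]
gripper_width: 29.2
```

Request:
{"name": "send_rows", "arguments": {
  "increments": [
    [[0,0,-3,0,255],[0,0,-6,0,255],[1,0,-6,0,255],[1.5,0,-6,0,255],[1.5,0,-6,0,255]]
  ]
}}

```text
time_s: 4.4
tcp_pos: [503.9, 92.7, 164.5]
orientation: [86.9, 89.9, 176.9]
force: [-0.0, 0.6, -2.7]
gripper_width: 29.4
```

```bash
python3 snap.py 2
```

```text
4.4 [503.89837397  92.65194592 164.47692769] [  4.7  -4.2 102.9   0.   81.5 -85.4] 29.424313032343008
```

View pics/scene2.png

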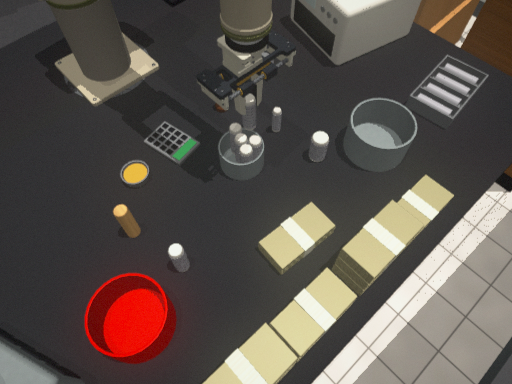

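```bash
cat >> h.py <<'E'
def cyl(W,xy,z0,z1,r=15):
    p=W[(np.hypot(W[...,0]-xy[0],W[...,1]-xy[1])<r+6)&(W[...,2]>z0)&(W[...,2]<z1)]
    s=least_squares(lambda q:np.hypot(p[:,0]-q[0],p[:,1]-q[1])-r,xy,loss="soft_l1")
    return len(p),s.x.round(1),round(np.abs(s.fun).mean(),2)
E
python3 - <<'E'
from h import *
for n in("scene","top"):
    W=cloud(pickle.load(open(f"pics/{n}2.pkl","rb")))
    print(n,cyl(W,[506,92],108,135),cyl(W,[506,92],125,160))
    print(rim(W,(510,60),-1.3 if n=="scene" else -.3))
E
```

```text
scene (106, array([505.5,  92.2]), np.float64(0.51)) (138, array([505.4,  91.9]), np.float64(0.64))
(array([511.4,  59.5,  50.8]), 189, np.float64(1.2549953489213275))
top (0, array([506.,  92.]), np.float64(nan)) (0, array([506.,  92.]), np.float64(nan))
(array([508.5,  60.7,  50.6]), 41, np.float64(0.9479136422887074))h.py:37: RuntimeWarning: Mean of empty slice.
  return len(p),s.x.round(1),round(np.abs(s.fun).mean(),2)
  ret = ret.dtype.type(ret / rcount)
```

Request:
{"name": "send_rows", "arguments": {
  "increments": [
    [[0,-0.14,-0.08,0,255],[1.0,-0.14,-0.08,0,255],[2.0,-0.14,-0.08,0,255],[3.0,-0.14,-0.08,0,255],[3.0,-0.14,-0.08,0,255]]
  ]
}}

```text
time_s: 5.12
tcp_pos: [505.0, 90.9, 134.0]
orientation: [94.1, 89.8, -175.9]
force: [0.2, 0.7, -2.7]
gripper_width: 29.2
```

No contact force; bottom is about 73 mm. Continue.

Request:
{"name": "send_rows", "arguments": {
  "increments": [
    [[0.8,0,0,0,255],[1.6,0,0,0,255],[2.4,0,0,0,255],[3.2,0,0,0,255],[3.5,0,0,0,255]]
  ]
}}

```text
time_s: 5.75
tcp_pos: [505.6, 91.0, 99.7]
orientation: [94.8, 89.9, -175.2]
force: [0.5, 1.1, -2.6]
gripper_width: 29.3
```

Request:
{"name": "send_rows", "arguments": {
  "increments": [
    [[0,0,0,0,140],[0,0,0,0,120],[0,0,0,0,120],[0,0,0,0,120],[0,0,0,0,120]]
  ]
}}

```text
time_s: 6.38
tcp_pos: [506.2, 91.0, 100.8]
orientation: [-82.7, 90.0, 7.3]
force: [0.2, -0.2, -0.7]
gripper_width: 49.0
```

Request:
{"name": "send_rows", "arguments": {
  "increments": [
    [[-2,0,0,0,100],[-5,0,-2,0,0],[-6,-1,-8,0,0],[-6,-3,-14,0,0],[-6,-5,-20,0,0]]
  ]
}}

```text
time_s: 7.0
tcp_pos: [556.3, -109.4, 161.3]
orientation: [-100.5, 89.9, -10.5]
force: [0.1, 0.6, 0.5]
gripper_width: 90.3
```

```bash
python3 snap.py 3; python3 - <<'E'
from h import *
for n,z0 in("scene",-1.3),("top",-.3):
    W=cloud(pickle.load(open(f"pics/{n}3.pkl","rb")))
    for nm,xy,z,r in [("new",(506,92),95,12.5),("m",(508,62),95,12.5),("a",(478,71),95,12.5),("b",(534,81),95,12.5),("c",(541,51),95,12.5)]: print(n,nm,disc(W,xy,z+z0,r))
E
```

```text
7.0 [ 556.26421849 -109.36949551  161.28929449] [ -16.3    4.2   94.8    0.    80.9 -106.3] 90.27022550679754
scene new (array([507.4,  88.6]), 88, array([507.9,  88.7]), 14.1)
scene m (array([512. ,  59.4]), 91, array([511.5,  59. ]), 13.7)
scene a (array([484.4,  72.1]), 67, array([483.3,  71.6]), 13.2)
scene b (array([537.3,  78.6]), 90, array([536.9,  78.3]), 13.9)
scene c (array([542.7,  47.4]), 99, array([543.1,  47.5]), 13.7)
top new (array([504.1,  91.2]), 96, array([504.4,  91.1]), 13.9)
top m (array([507.8,  60.8]), 102, array([508.,  61.]), 14.2)
top a (array([477.9,  72.6]), 105, array([477.9,  72.8]), 14.1)
top b (array([534.4,  80.2]), 90, array([534.4,  80.6]), 14.0)
top c (array([538.6,  49.2]), 101, array([538.8,  49.3]), 14.1)
```

View pics/scene3.png

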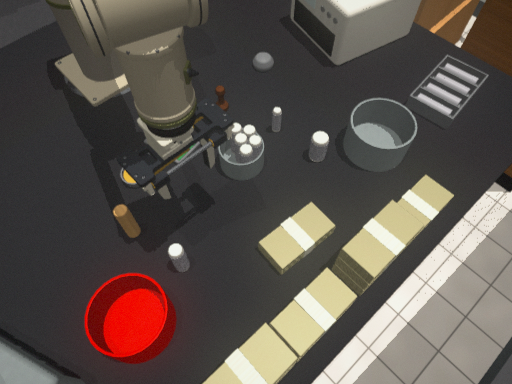

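View pics/top3.png

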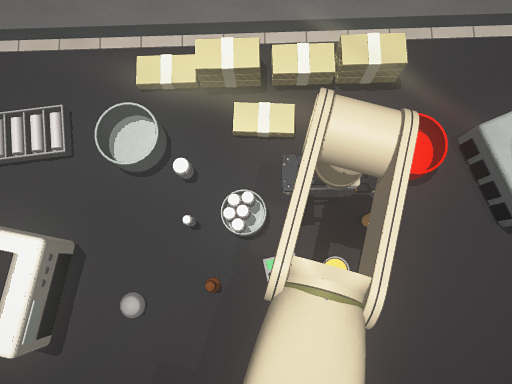

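```bash
python3 - <<'E'
from h import *
W=cloud(pickle.load(open(f"pics/top0.pkl","rb")))
for nm,c in("red",(657,-338)),("money",(640,20)):
    m=(np.hypot(W[...,0]-c[0],W[...,1]-c[1])<90)&(W[...,2]>15)
    p=W[m];print(nm,np.nanpercentile(p,[1,50,99],axis=0).round())
E
```

```text
red [[ 583. -409.   16.]
 [ 660. -351.   65.]
 [ 724. -268.   92.]]
money [[555. -44.  16.]
 [710.  17.  38.]
 [728.  74.  66.]]
```

Request:
{"name": "send_rows", "arguments": {
  "increments": [
    [[1.0,-2.2,-3.2,0,80],[2.0,-4.4,-6.5,0,80],[3.0,-6.53,-9.69,0,80],[6.5,-6.53,-9.69,0,80],[10.0,-6.53,-9.69,0,80]]
  ]
}}

```text
time_s: 7.72
tcp_pos: [621.3, -204.7, 59.8]
orientation: [-93.3, 90.0, -3.4]
force: [-1.5, 0.2, -0.7]
gripper_width: 64.3
```

Request:
{"name": "send_rows", "arguments": {
  "increments": [
    [[0,0,0,0,255],[0,0,0,0,255],[0,0,0,0,255],[0,0,0,0,255],[0,0,0,0,255]]
  ]
}}

```text
time_s: 8.35
tcp_pos: [622.1, -204.8, 62.6]
orientation: [-111.0, 89.8, -21.0]
force: [-0.5, 0.0, 6.4]
gripper_width: 29.2
```

Request:
{"name": "send_rows", "arguments": {
  "increments": [
    [[0,0,0,0,255],[0,0,0,0,255],[0,0,0,0,255],[0,0,0,0,255],[0,0,0,0,255]]
  ]
}}

```text
time_s: 8.98
tcp_pos: [622.1, -204.8, 62.6]
orientation: [-109.7, 89.8, -19.7]
force: [-0.6, 0.3, 6.2]
gripper_width: 29.0
```

Request:
{"name": "send_rows", "arguments": {
  "increments": [
    [[-6,0,0,0,255],[-11.5,0.5,1,0,255],[-11.5,2.8,6,0,255],[-11.5,5.1,11,0,255],[-11.5,7.4,16,0,255]]
  ]
}}

```text
time_s: 9.6
tcp_pos: [545.7, -43.1, 175.3]
orientation: [60.8, 90.0, 150.8]
force: [0.5, 0.7, -3.0]
gripper_width: 29.6
```

Request:
{"name": "send_rows", "arguments": {
  "increments": [
    [[0,1.7,3.7,0,255],[0,3.3,7.2,0,255],[1.0,3.3,7.2,0,255],[1.0,3.3,7.2,0,255],[1.0,3.3,7.2,0,255]]
  ]
}}

```text
time_s: 10.22
tcp_pos: [514.1, 26.7, 165.4]
orientation: [114.4, 90.0, -155.7]
force: [-0.2, 0.7, -2.6]
gripper_width: 29.1
```

```bash
python3 snap.py 4 scene; python3 - <<'E'
from h import *
for n in("scene",):
    W=cloud(pickle.load(open(f"pics/{n}4.pkl","rb")))
    print(n,cyl(W,[516,29],110,135),cyl(W,[516,29],125,160))
    print(rim(W,(510,60),-1.3 if n=="scene" else -.3))
    p=W[(np.hypot(W[...,0]-516,W[...,1]-29)<20)&(W[...,2]>97)];print(p.min(0))
E
```

```text
10.225 [514.0701736   26.6649922  165.43152717] [ -2.7  -4.  102.6  -0.   81.5 -92.7] 29.058224174360017
scene (100, array([514.1,  24.9]), np.float64(0.56)) (141, array([514.2,  25.2]), np.float64(0.65))
(array([511.1,  59.8,  50.9]), 159, np.float64(1.2248115286596197))
[505.43039846   9.3365233  104.39076513]
```

View pics/scene4.png

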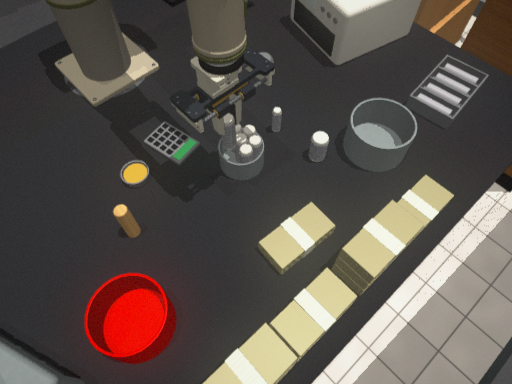

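Request:
{"name": "send_rows", "arguments": {
  "increments": [
    [[0,-0.15,0.23,0,255],[1.0,-0.15,0.23,0,255],[2.0,-0.15,0.23,0,255],[3.0,-0.15,0.23,0,255],[3.0,-0.15,0.23,0,255]]
  ]
}}

```text
time_s: 10.9
tcp_pos: [514.3, 29.9, 134.0]
orientation: [87.3, 89.8, 177.3]
force: [0.9, 0.4, -3.3]
gripper_width: 29.5
```

Request:
{"name": "send_rows", "arguments": {
  "increments": [
    [[0.8,0,0,0,255],[1.6,0,0,0,255],[2.4,0,0,0,255],[3.2,0,0,0,255],[3.4,0,0,0,255]]
  ]
}}

```text
time_s: 11.52
tcp_pos: [514.9, 29.9, 100.7]
orientation: [89.1, 89.9, 179.1]
force: [0.4, -0.1, -3.4]
gripper_width: 29.3
```

Request:
{"name": "send_rows", "arguments": {
  "increments": [
    [[0,0,0,0,140],[0,0,0,0,120],[0,0,0,0,120],[0,0,0,0,120],[0,0,0,0,120]]
  ]
}}

```text
time_s: 12.15
tcp_pos: [515.6, 29.8, 101.8]
orientation: [-92.2, 90.0, -2.2]
force: [-0.5, -0.1, -0.1]
gripper_width: 48.9
```

Request:
{"name": "send_rows", "arguments": {
  "increments": [
    [[-2,0,0,0,100],[-5,0,-1,0,80],[-6,0.7,-7,0,80],[-6,1.4,-13,0,80],[-6,2.1,-19,0,80]]
  ]
}}

```text
time_s: 12.78
tcp_pos: [494.3, -161.8, 162.2]
orientation: [-113.4, 89.9, -23.3]
force: [1.2, -0.6, -0.3]
gripper_width: 64.0
```

```bash
python3 snap.py 5; python3 - <<'E'
from h import *
for n,z0 in("scene",-1.3),("top",-.3):
    W=cloud(pickle.load(open(f"pics/{n}5.pkl","rb")))
    for nm,xy,z,r in [("new",(515,28),95,12.5),("t5",(506,92),95,12.5),("m",(508,62),95,12.5),("a",(478,71),95,12.5),("b",(534,81),95,12.5),("c",(541,51),95,12.5)]: print(n,nm,disc(W,xy,z+z0,r))
E
```

```text
12.775 [ 494.31021043 -161.83811215  162.16798483] [ -23.8   -3.1  102.1    0.    81.  -113.8] 63.96586569579722
scene new (array([515.7,  27.5]), 97, array([515.7,  27.7]), 13.9)
scene t5 (array([507.1,  89.2]), 84, array([507.4,  89.2]), 13.8)
scene m (array([512.6,  59.7]), 93, array([513. ,  60.4]), 13.9)
scene a (array([481.9,  71.4]), 84, array([481.4,  71.6]), 13.7)
scene b (array([537.5,  78.7]), 94, array([537.3,  78.9]), 14.2)
scene c (array([543. ,  47.2]), 91, array([542.8,  47.3]), 13.8)
top new (array([512.4,  28.4]), 107, array([512.3,  28.3]), 14.1)
top t5 (array([502.8,  90.8]), 100, array([502.9,  90.8]), 14.1)
top m (array([509. ,  62.1]), 96, array([509.1,  62.2]), 14.2)
top a (array([477.3,  71.8]), 96, array([477.2,  71.6]), 14.0)
top b (array([532.7,  80.5]), 91, array([533. ,  80.3]), 14.0)
top c (array([537.5,  48.1]), 87, array([538.1,  48.5]), 13.9)
```

View pics/top5.png

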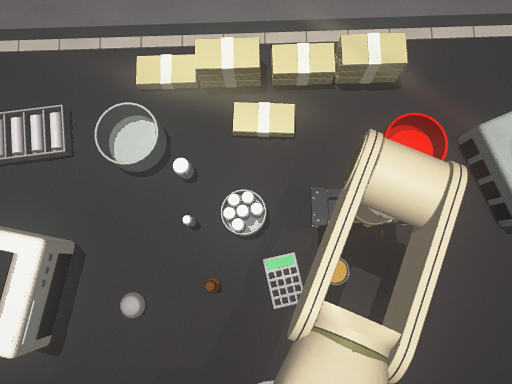

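Request:
{"name": "send_rows", "arguments": {
  "increments": [
    [[0.5,0.33,-3.8,0,80],[1.0,0.67,-7.58,0,80],[4.5,0.67,-7.58,0,80],[8.4,0.67,-7.58,0,80],[8.4,0.67,-7.58,0,80]]
  ]
}}

```text
time_s: 13.5
tcp_pos: [485.2, -233.7, 74.2]
orientation: [56.9, 89.6, 146.9]
force: [-1.1, 0.4, 0.2]
gripper_width: 64.2
```

Request:
{"name": "send_rows", "arguments": {
  "increments": [
    [[0,0,0,0,255],[0,0,0,0,255],[0,0,0,0,255],[0,0,0,0,255],[0,0,0,0,255]]
  ]
}}

```text
time_s: 14.12
tcp_pos: [488.3, -236.3, 78.5]
orientation: [-117.5, 89.9, -27.5]
force: [-0.7, 0.3, 4.7]
gripper_width: 28.8
```

Request:
{"name": "send_rows", "arguments": {
  "increments": [
    [[0,0,0,0,255],[0,0,0,0,255],[0,0,0,0,255],[0,0,0,0,255],[0,0,0,0,255]]
  ]
}}

```text
time_s: 14.75
tcp_pos: [488.3, -236.3, 78.5]
orientation: [-116.0, 89.9, -26.0]
force: [-0.3, -0.3, 5.1]
gripper_width: 29.5
```

Request:
{"name": "send_rows", "arguments": {
  "increments": [
    [[-6,0,0,0,255],[-11,0,2,0,255],[-11,0.1,7.5,0,255],[-11,0.2,13,0,255],[-11,0.3,18.5,0,255]]
  ]
}}

```text
time_s: 15.38
tcp_pos: [484.3, -49.5, 187.5]
orientation: [-6.0, 90.0, 84.0]
force: [0.5, 0.7, -0.1]
gripper_width: 29.6
```

Request:
{"name": "send_rows", "arguments": {
  "increments": [
    [[0,0,5,0,255],[0,0,9.15,0,255],[0.3,0,9.15,0,255],[0.3,0,9.15,0,255],[0.3,0,9.15,0,255]]
  ]
}}

```text
time_s: 16.0
tcp_pos: [484.7, 39.5, 184.5]
orientation: [124.9, 90.0, -145.1]
force: [0.1, -0.2, -1.0]
gripper_width: 29.8
```

```bash
python3 snap.py 6 scene; python3 - <<'E'
from h import *
for n in("scene",):
    W=cloud(pickle.load(open(f"pics/{n}6.pkl","rb")))
    print(n,cyl(W,[486,40],112,135),cyl(W,[486,40],125,165))
    print(rim(W,(510,60),-1.3 if n=="scene" else -.3))
E
```

```text
16.0 [484.68550317  39.46777829 184.45108719] [ -1.4  -9.3 105.5  -0.   83.9 -91.3] 29.795047089443628
scene (92, array([483.8,  38.3]), np.float64(0.53)) (173, array([483.8,  38.4]), np.float64(0.53))
(array([511. ,  59.9,  50.8]), 168, np.float64(1.3926860871608095))
```

View pics/scene6.png

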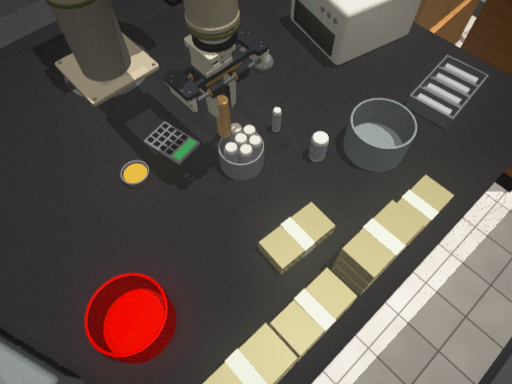

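Request:
{"name": "send_rows", "arguments": {
  "increments": [
    [[0,-0.22,0.14,0,255],[0.8,-0.22,0.14,0,255],[1.6,-0.22,0.14,0,255],[2.4,-0.22,0.14,0,255],[2.4,-0.22,0.14,0,255]]
  ]
}}

```text
time_s: 16.68
tcp_pos: [486.2, 42.0, 159.4]
orientation: [90.2, 89.9, -179.8]
force: [-0.7, 1.1, -0.1]
gripper_width: 29.3
```

Request:
{"name": "send_rows", "arguments": {
  "increments": [
    [[0.7,0,0,0,255],[1.4,0,0,0,255],[2.1,0,0,0,255],[2.8,0,0,0,255],[2.8,0,0,0,255]]
  ]
}}

```text
time_s: 17.3
tcp_pos: [486.4, 41.9, 131.8]
orientation: [90.7, 89.9, -179.3]
force: [0.9, -0.2, 0.1]
gripper_width: 29.6
```

Request:
{"name": "send_rows", "arguments": {
  "increments": [
    [[0.8,0,0,0,255],[1.6,0,0,0,255],[2.4,0,0,0,255],[3.1,0,0,0,255],[3.1,0,0,0,255]]
  ]
}}

```text
time_s: 17.92
tcp_pos: [486.3, 42.0, 100.8]
orientation: [89.1, 89.9, 179.1]
force: [-0.8, -0.4, 0.1]
gripper_width: 29.2
```

Request:
{"name": "send_rows", "arguments": {
  "increments": [
    [[0,0,0,0,140],[0,0,0,0,120],[0,0,0,0,120],[0,0,0,0,120],[0,0,0,0,120]]
  ]
}}

```text
time_s: 18.55
tcp_pos: [487.0, 41.9, 101.7]
orientation: [-89.8, 90.0, 0.2]
force: [-0.6, -0.7, -0.3]
gripper_width: 49.7
```

Request:
{"name": "send_rows", "arguments": {
  "increments": [
    [[-2,0,0,0,120],[-5,0,0,0,80],[-7,0,-6,0,80],[-7,0,-12,0,80],[-7,0,-18,0,80]]
  ]
}}

```text
time_s: 19.18
tcp_pos: [487.1, -139.8, 172.4]
orientation: [-111.5, 89.9, -21.4]
force: [0.5, 0.2, 0.1]
gripper_width: 64.0
```

```bash
python3 snap.py 7; python3 - <<'E'
from h import *
for n,z0 in("scene",-1.3),("top",-.3):
    W=cloud(pickle.load(open(f"pics/{n}7.pkl","rb")))
    for nm,xy,z,r in [("sp",(485,40),110,15),("new",(515,28),95,12.5),("t5",(506,92),95,12.5),("m",(508,62),95,12.5),("a",(478,71),95,12.5),("b",(534,81),95,12.5),("c",(541,51),95,12.5)]:
        d=disc(W,xy,z+z0,r,6); p=W[np.hypot(W[...,0]-d[0][0],W[...,1]-d[0][1])<9]
        print(n,nm,d,"z med/min/max",np.median(p[:,2]).round(1),p[:,2].min().round(1),p[:,2].max().round(1))
    for nm,xy in("thin",(497,190)),("fat",(621,203)):
        for t in("0","7"):
            print(nm,t,disc(cloud(pickle.load(open(f"pics/{n}{t}.pkl","rb"))),xy,74,12 if nm=="thin" else 18,4))
    f=pickle.load(open(f"pics/{n}7.pkl","rb"))
    u,v=map(int,proj(f,(509,60,80)))
    cv2.imwrite(f"pics/{n}7c.png",cv2.resize(f["color"][v-45:v+45,u-55:u+55,::-1],None,fx=5,fy=5,interpolation=cv2.INTER_CUBIC))
E
```

```text
19.175 [ 487.12069609 -139.79075723  172.37513879] [ -21.8   -5.7  103.4    0.    82.2 -111.9] 64.02368082379071
scene sp (array([489. ,  38.6]), 125, array([488.4,  40.1]), 15.0) z med/min/max 108.9 107.0 111.7
scene new (array([517.9,  26.4]), 117, array([517.6,  26.6]), 14.0) z med/min/max 93.9 90.9 95.7
scene t5 (array([508.7,  88.5]), 109, array([508.2,  88.7]), 14.4) z med/min/max 93.9 88.1 96.8
scene m (array([514.2,  58.2]), 108, array([513.7,  58.6]), 14.2) z med/min/max 94.0 90.4 96.7
scene a (array([483.6,  71.3]), 95, array([482.9,  71.8]), 13.5) z med/min/max 94.2 89.9 97.0
scene b (array([540. ,  76.5]), 108, array([540. ,  77.4]), 13.7) z med/min/max 93.7 53.1 96.3
scene c (array([544. ,  46.2]), 112, array([543.7,  46.4]), 14.0) z med/min/max 94.2 88.9 96.8
thin 0 (array([497.2, 189.3]), 47, array([496.6, 189.1]), 10.8)
thin 7 (array([496.8, 188.4]), 48, array([496.7, 188.8]), 10.3)
fat 0 (array([624.1, 202.5]), 178, array([623.3, 202.9]), 19.2)
fat 7 (array([623.8, 202. ]), 179, array([623.6, 202.2]), 19.5)
top sp (array([484. ,  40.7]), 135, array([484.1,  40.4]), 1
[... 153 characters left out ...]
  90.1]), 127, array([503.2,  90.1]), 14.3) z med/min/max 94.7 89.4 99.3
top m (array([507.9,  61.3]), 124, array([508.5,  61.2]), 14.4) z med/min/max 95.2 89.5 102.3
top a (array([477.2,  71.6]), 127, array([477.1,  71.8]), 14.2) z med/min/max 94.5 91.0 98.6
top b (array([532.7,  80.1]), 120, array([533. ,  80.3]), 14.0) z med/min/max 94.7 91.2 98.1
top c (array([538.3,  49.4]), 127, array([538.5,  49.5]), 14.3) z med/min/max 94.4 89.1 100.0
thin 0 (array([493.1, 189.8]), 63, array([493., 190.]), 10.5)
thin 7 (array([492.9, 190.4]), 64, array([493. , 190.8]), 10.2)
fat 0 (array([619.6, 204.6]), 198, array([619.6, 204.6]), 19.8)
fat 7 (array([619.6, 204.3]), 200, array([619.8, 204.4]), 19.7)
```

View pics/scene7c.png

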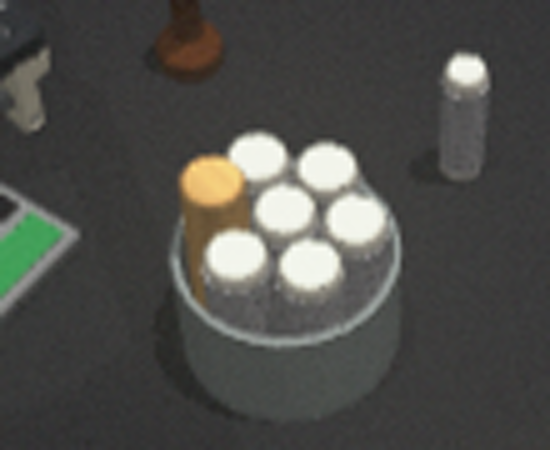

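View pics/top7c.png

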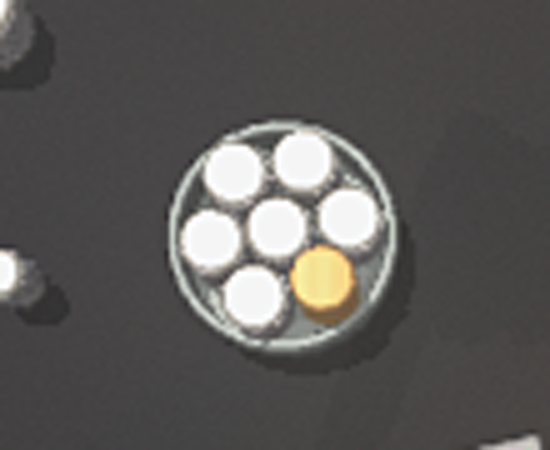

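All seven pieces stand at floor height: the tube tops are at about 95 mm and the spacer top at about 110 mm. The bystanders have not moved, so I'm handing the job in.

```bash
python3 -c "
from bench import env
print(env.close_job())"
```

```text
the job is handed in; nothing more can be done
None
```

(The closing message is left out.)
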